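Latch the cellar tool kit and hold it up by its handle

ROBOT

A 6-joint arm with a two-finger parallel gripper is mounted at the origin on the work surface. World frame = base frame: x ahead of the robot, y to its left, z up, the work surface at z = 0. Lengths are in m, angles in rad, forces in N, time in s.
With the tool pointing down it reaches from about 0.35 to 0.775 m from the base axis. Payload 7.3 kg.
Tool frame: the origin (TCP) lies between the finger pads, 19 mm behind the fingertips; this is the grasp point; z points along the fingers, y is the line along which they close (so a half turn about z gives the same grasp; the last joint's range is limited). The gripper opens to 92 mm and grips with 3 to 60 N. Pads are 19 mm wide; open, the fingers measure 130 mm over their backs; the gripper's body (75 mm by 190 mm) begins 47 mm behind the grasp point.
Start: joints at [1.055, 0.342, 1.524, -0, 1.275, -0.146], TCP at [0.19, 0.49, 0.246] pointing down, gripper open.
Joint ranges: [-2.53, 2.53], [-0.77, 2.02], [0.04, 2.7], [-1, 4.14], [0.28, 2.66], [-3.11, 3.11]. Speed limits (rad/s): [2.57, 2.57, 3.14, 3.14, 3.14, 3.14].

INTERFACE

Orientations are given as [roll, pitch, yaw] about the fixed x, y, z axes, in that order (R = Rz(yaw) Ry(pitch) Rx(roll)).
In Python, from cell import monitor, read_camera, get_calibration, job gives the robot as it stands. The module is installed in compiled form; this text tells all that it offers.
- The arm moves only by the tool send_rows, never from a script. Its argument "targets" is a list of rows, each an object with "translation": the shift along the tool's x, y, z in cm, a list of three; "spin": the turn about the tool's z in degrees; "jaw": the opening, from 0 (shut) to 1 (fully open). A call has exactly 5 rows; each row is the pose to reach, as a shift and turn from the pose commanded when the call began, along the tool's axes at that moment; what a row does not reach only later rows make up. A row lasts 1/10 s, in which the tool goes at most 50 mm and 8.59 degrees, less where a joint would pass 70% of its speed; a pose out of reach is approached as far as the arm can. A call with a gripper value outside its range is refused whole. The fingers move at their own pace and stop on an object; "force" is the grip in N (left out, the last holds). Time passes only in rows, so rows that repeat a pose let the fingers close, or fill a call up. It gives the time, the measured TCP pose, the force, the opening and the grip force at its end, in the units of the state.
- monitor.observe(): the state, without advancing time (a new reading comes with each control period).
- read_camera(name): name is "scene" or "side" or "wrist"; returns (picture, depth): 384x512x3 uint8, red, green, blue; 384x512 float32, m along the optical axis (not along the pixel's ray), 0 where there is no reading.
- get_calibration(name): a dict with "intrinsics" (3x3 intrinsics, pixels), "origin" and "orientation" of the camera in the world; the wrist camera has in their place "hand_eye" (4x4, takes a point from camera to tool coordinates, whose origin is the TCP and whose axes are the flange's). Camera axes: x right, y up, looking along -z (the intrinsics and any distortion apply to the point x, -y, -z); pixel columns grow to the right and rows downward; lengths in m; the calibration is good to about 2 mm. A picture is of the moment at which its call begins: read the wrist's pose just before it. get_calibration takes no time and is no camera call.
- job.hand_in(): hands the job in; it is judged then, once.
The state is a dict: "time": time; "qpos": joint angles; "qvel": joint speeds; "joint_efforts": joint torques, N m; "tool_pos": TCP position; "tool_rot": TCP orientation; "contact_force": force on the tool from outside, world axes, zero at the start; "torque": the same for the moment, N m; "opening": finger opening in m; "grip_force": force on a finger pad.
Only numpy, scipy, OpenCV 4.12 (cv2) and the standard library are available. Lean on these libraries where they do the work, as an engineer would, in place of code of your own. Each camera call takes 0.05 s, during which the arm holds its last target. There are 200 camera calls.

TASK

The wooden tool kit on the cellar's concrete bench stands open: press its lid down until the catch on the front snaps shut, while the kit stays on the bench. Then pick the kit up by the handle on its lid, keep it upright, and hold it level and still in the air at least 10 cm clear of the bench, without disturbing the bottle, the jar or the cup around it. Finish while holding it up: do not put it down or let go.

Things in the scene. Friction and masses are not known exactly. Their poses are not given: they have to be found in the camera images.
- kit: loose wooden box, hinged lid; without lid 180 (x) by 220 (y) by 75 mm high, 0.5 to 0.9 kg in all, centre of mass within a few mm of the line below the handle when shut. Origin: centre of its underside; x points from the front (with the catch) to the hinge side, y along the hinge, z up. Steel catch housing on the middle of the front: 34 mm wide, 34 mm out, top 80 mm up.
- lid (a joint): lid angle, rad: 0 = shut and latched, grows as it opens, stop 1.3. Stiff hinge: the lid stays at any angle it is left; 1 to 2 N at the free edge swings it. The catch is felt from 0.075 rad and needs 8 to 13 N downward at the free edge; below about 0.03 it snaps the lid to 0 and keeps it there against about 6 N at the free edge, enough to carry the kit by the lid handle.
- lid_hinge (a point): middle of the lid's hinge line at the top of the kit's far wall: 90 mm along the kit's +x from its origin and 75.5 mm above its underside; turns with the lid
- lid_edge (a point): middle of the lid's free (front) edge, on its upper face: from the hinge 180 mm along the lid and 10 mm out (lid thickness). Axes turn with the lid: x along it toward the hinge, y along the hinge, z out of its upper face. The upper face is flat and free from this edge to the handle.
- lid_handle (a point): centre of the dark steel grip bar of the handle in the middle of the lid: 14 mm thick (lid x), 12 mm high, 116 mm long (along the hinge), on a 14 mm post at each end (88 mm free between them); its centre is 34 mm above the lid's upper face. Axes as for lid_edge.
- bottle: standing green half bottle, 62 mm across, 240 mm high, 0.65 kg, to be left alone; origin at the centre of its underside
- jar: standing glass jar with a steel cap, 70 mm across, 100 mm high, 0.3 kg, to be left alone; origin at the centre of its underside
- cup: steel tasting bowl, 80 mm across, 45 mm high, 0.2 kg, to be left alone; origin at the centre of its underside

How it is judged:
By the outcome, as a careful person would: the job done as asked, in the order asked, and still so for the second after the job is handed in, while the arm keeps its last pose, push and grip.
It also fails if it takes over 45 s, if anything falls off the work surface, if the arm or the gripper's body presses on something with over 40 N, if the wrist force passes 120 N, or if a joint passes its speed limit or range.

## Working session

There is one attempt and no reset: what is moved stays moved. The work goes in short steps, Python scripts to look and compute and a tool call to move; the robot and the scene stay as the last step left them, time stands still between calls to the robot, and variables do not carry over. Pictures are saved under pics/ and viewed, at most 10 in all, crops included, and the job is handed in when it is done.

Besides the shell and the picture viewer there is one more tool, called after "Call:" as name(argument=value, ...) on one line, values as JSON. send_rows: Moves the arm, as the interface text tells. Its arguments: {"type":"object","properties":{"targets":{"type":"array"},"force":{"type":"number"}},"required":["targets"]}

```bash
mkdir -p pics; ls; cat > h.py <<'E'
import numpy as np, cv2
from scipy.spatial.transform import Rotation as R
from cell import monitor, read_camera, get_calibration, job
def rot(o):
    o=np.array(o,float)
    return o if o.shape==(3,3) else R.from_euler('xyz',o).as_matrix()
def cam(name,st=None):
    c=get_calibration(name); K=np.array(c['intrinsics'])
    if 'hand_eye' in c:
        H=np.array(c['hand_eye']); Rt=rot(st['tool_rot'])
        return K,Rt@H[:3,3]+np.array(st['tool_pos']),Rt@H[:3,:3]
    return K,np.array(c['origin']),rot(c['orientation'])
def cloud(d,K,o,Rc):
    v,u=np.mgrid[:d.shape[0],:d.shape[1]]
    p=np.stack([(u-K[0,2])/K[0,0]*d,-(v-K[1,2])/K[1,1]*d,-d],-1)
    return p@Rc.T+o
def grab(name,tag):
    st=monitor.observe(); p,d=read_camera(name); K,o,Rc=cam(name,st)
    cv2.imwrite(f'pics/{tag}.png',p[:,:,::-1]); np.savez(f'{tag}.npz',p=p,d=d,K=K,o=o,R=Rc)
    return p,d,K,o,Rc
E
python3 - <<'E'
from h import *
print(monitor.observe())
for n in('scene','side','wrist'):
    print(n,get_calibration(n)); p,d,K,o,Rc=grab(n,n+'0'); print((d>0).mean())
a=[cv2.imread(f'pics/{n}0.png') for n in('scene','side')]
cv2.imwrite('pics/a.png',cv2.resize(np.vstack(a),(512,600)) if 0 else np.hstack([cv2.resize(x,(400,300)) for x in a]))
E
```

```text
pics
{'time': 0.0, 'qpos': array([ 1.05498414e+00,  3.42697691e-01,  1.52503928e+00, -1.06925242e-06,
        1.27538408e+00, -1.46005639e-01]), 'qvel': array([-1.44891580e-03, -7.90370953e-04, -2.46938436e-04,  4.95356423e-04,
       -2.38223529e-04, -8.75813574e-06]), 'joint_efforts': array([ 6.69018136e-04, -4.31241417e+01, -2.44221425e+01,  7.16616260e-02,
        5.60111634e-02, -1.00528064e-04]), 'tool_pos': array([0.18954371, 0.48917683, 0.24485016]), 'tool_rot': array([-3.14008037e+00, -2.21350778e-04,  2.77178625e+00]), 'contact_force': array([ 0.88625322, -0.38329464,  0.48393937]), 'torque': array([ 0.01475942, -0.00392418,  0.01109371]), 'grip_force': 0.0, 'opening': 0.09217118196568896}
scene {'intrinsics': array([[393.54174558,   0.        , 257.26747293],
       [  0.        , 393.54174558, 194.64497194],
       [  0.        ,   0.        ,   1.        ]]), 'origin': array([1.20999349, 0.21068163, 0.95915608]), 'orientation': array([0.6317411 , 0.00546964, 1.83301766])}
0.9958902994791666
side {'intrinsics': array([[386.12425054,   0.        , 253.6382823 ],
       [  0.        , 386.12425054, 189.65553942],
       [  0.        ,   0.        ,   1.        ]]), 'origin': array([ 0.40712954, -0.70841315,  0.84710014]), 'orientation': array([ 0.79570938, -0.01984031, -0.24131971])}
0.9958953857421875
wrist {'intrinsics': array([[271.47012578,   0.        , 250.36873005],
       [  0.        , 271.47012578, 193.52912799],
       [  0.        ,   0.        ,   1.        ]]), 'hand_eye': array([[-5.40313012e-04,  9.67999737e-01,  2.50950629e-01,
         6.81567129e-02],
       [ 9.99999841e-01,  4.83191624e-04,  2.89234425e-04,
        -8.64564343e-04],
       [ 1.58721606e-04,  2.50950745e-01, -9.67999844e-01,
        -1.39389603e-01],
       [ 0.00000000e+00,  0.00000000e+00,  0.00000000e+00,
         1.00000000e+00]])}
0.9586029052734375
```

View pics/scene0.png

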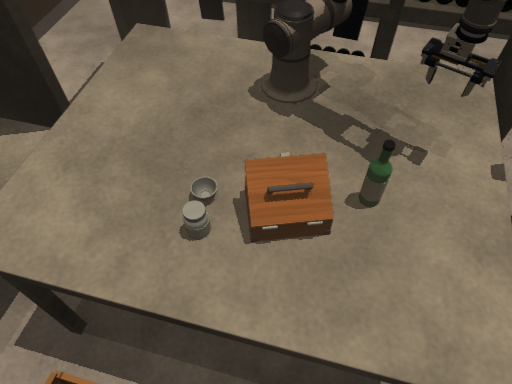

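View pics/side0.png

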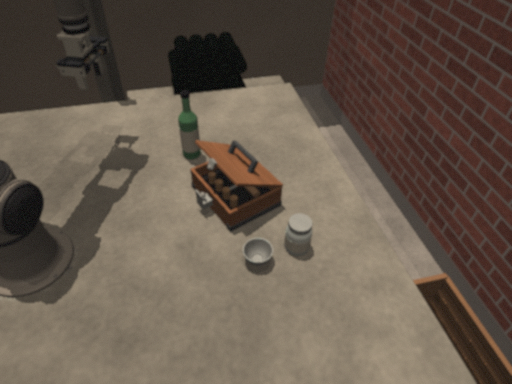

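The scene view shows the kit at about (288,195). Its hinge side, with two hinge plates at (270,228) and (315,223), faces away from the robot, and the catch tip shows at (285,155). The bottle is at (375,185), the jar at (196,220) and the cup at (204,188). The side view confirms the lid is partly open, free edge toward the robot, with the grip bar at (243,155).

```bash
python3 - <<'E'
from h import *
for n in('scene','side'):
    z=np.load(n+'0.npz'); p,d=z['p'],z['d']; P=cloud(d,z['K'],z['o'],z['R'])
    hsv=cv2.cvtColor(p,cv2.COLOR_RGB2HSV)
    tb=P[(hsv[...,1]<90)&(abs(P[...,2])<.02)&(P[...,0]>.2)&(P[...,0]<.8)&(abs(P[...,1])<.3)]
    print(n,'table z',np.median(tb[:,2]))
    m=((hsv[...,0]<14)&(hsv[...,1]>130)&(hsv[...,2]>90)).astype(np.uint8)
    m&=((P[...,2]>.03)&(P[...,2]<.35)&(P[...,0]<.9)&(abs(P[...,1])<.35)).astype(np.uint8)
    k,l,s,c=cv2.connectedComponentsWithStats(m); i=1+np.argmax(s[1:,4]); print('comp',s[i],c[i])
    m=l==i; Q=P[m]
    # ransac plane
    rng=np.random.default_rng(0);best=None
    for _ in range(300):
        a=Q[rng.choice(len(Q),3,0)]; nn=np.cross(a[1]-a[0],a[2]-a[0]); nn/=np.linalg.norm(nn)+1e-12
        inl=abs((Q-a[0])@nn)<.003
        if best is None or inl.sum()>best.sum(): best=inl
    A=Q[best]; c0=A.mean(0); nn=np.linalg.svd(A-c0,full_matrices=False)[2][2]; nn*=np.sign(nn[2])
    print('plane',len(A),len(Q),'n',nn,'ang',np.arccos(nn[2]),'c',c0, 'yaw of n',np.arctan2(nn[1],nn[0]))
    # in-plane rect
    ex=np.array([nn[2]*np.cos(t:=np.arctan2(nn[1],nn[0])),nn[2]*np.sin(t),-np.hypot(*nn[:2])]); ey=np.cross(nn,ex)
    uv=np.c_[(A-c0)@ex,(A-c0)@ey].astype(np.float32)
    r=cv2.minAreaRect(uv); print('rect',r); 
    for b in cv2.boxPoints(r): print('  corner',c0+b[0]*ex+b[1]*ey)
    # handle: points 20..45mm above plane, in lid neighbourhood
    h=(P-c0)@nn; dx=(P-c0)@ex; dy=(P-c0)@ey
    hm=(h>.03)&(h<.05)&(abs(dx)<.1)&(abs(dy)<.12)&(hsv[...,2]<120)
    H=P[hm]; print('handle',hm.sum(),H.mean(0),'h',np.percentile(h[hm],[5,50,95]),'dx',np.percentile(dx[hm],[5,50,95]),'dy',np.percentile(dy[hm],[1,50,99]))
    for nm,mm in(('green',(hsv[...,0]>40)&(hsv[...,0]<85)&(hsv[...,1]>80)),('rest',(hsv[...,1]<90))):
        g=mm&(P[...,2]>.02)&(P[...,2]<.3)&(P[...,0]>.3)&(P[...,0]<.85)&(abs(P[...,1])<.35)
        k,l,s,c=cv2.connectedComponentsWithStats(g.astype(np.uint8))
        for j in range(1,k):
            if s[j,4]>60: G=P[l==j]; print(nm,c[j].round(),s[j,4],G.mean(0).round(3),G.min(0).round(3),G.max(0).round(3))
E
```

```text
scene table z -0.0003289269772454029
comp [ 245  153   89   74 4803] [288.10618364 189.09868832]
plane 4279 4803 n [0.45704852 0.17716579 0.87161857] ang 0.5123016753131121 c [0.58478426 0.12260491 0.12784107] yaw of n 0.36979745215131427
rect ((-0.00021810829639434814, 0.0012738779187202454), (0.17819544672966003, 0.21888288855552673), 0.029499774798750877)
  corner [0.47215283 0.19763858 0.17164994]
  corner [ 0.5513545  -0.00641242  0.1715947 ]
  corner [0.69614035 0.04980934 0.08424602]
  corner [0.61693868 0.25386034 0.08430126]
handle 258 [0.60275206 0.13051223 0.16202079] h [0.03537137 0.03965558 0.0427948 ] dx [-0.00629868  0.00049606  0.00649694] dy [-0.05584071  0.00111006  0.0569806 ]
green [377. 167.] 338 [0.479 0.337 0.162] [0.452 0.319 0.116] [0.495 0.35  0.224]
rest [387. 145.] 66 [0.468 0.342 0.237] [0.448 0.335 0.224] [0.479 0.35  0.243]
rest [368. 187.] 372 [0.487 0.332 0.084] [0.464 0.317 0.02 ] [0.498 0.35  0.146]
rest [204. 186.] 325 [ 0.569 -0.131  0.035] [ 0.534 -0.166  0.02 ] [ 0.617 -0.088  0.048]
rest [290. 187.] 210 [0.603 0.13  0.163] [0.578 0.076 0.153] [
[... 843 characters left out ...]
439 0.311 0.138] [0.484 0.343 0.175]
rest [188. 126.] 929 [0.461 0.326 0.126] [0.432 0.311 0.02 ] [0.494 0.35  0.242]
rest [244. 154.] 239 [0.595 0.119 0.156] [0.562 0.066 0.11 ] [0.624 0.231 0.168]
rest [211. 164.] 97 [0.5   0.106 0.148] [0.486 0.073 0.04 ] [0.524 0.208 0.176]
rest [235. 189.] 381 [0.565 0.107 0.039] [0.52  0.037 0.035] [0.61  0.202 0.07 ]
rest [220. 194.] 67 [0.52  0.091 0.039] [0.499 0.04  0.035] [0.54  0.139 0.055]
rest [203. 199.] 243 [0.467 0.071 0.052] [0.447 0.052 0.022] [0.493 0.146 0.082]
rest [298. 232.] 882 [ 0.685 -0.125  0.076] [ 0.655 -0.147  0.02 ] [ 0.722 -0.081  0.104]
rest [257. 249.] 433 [ 0.578 -0.123  0.036] [ 0.537 -0.171  0.02 ] [ 0.614 -0.092  0.049]
```

Call:
send_rows(targets=[{"translation": [0,0,-5],"spin": 0,"jaw": 0},{"translation": [0,0,-10],"spin": 0,"jaw": 0},{"translation": [-4,-2.2,-10],"spin": 8,"jaw": 0},{"translation": [-8,-4.5,-10],"spin": 16,"jaw": 0},{"translation": [-12,-6.7,-10],"spin": 24,"jaw": 0}], force=30)

```text
time: 0.65
tool_pos: [0.2778, 0.3825, 0.3456]
tool_rot: [3.141, 0.0, 2.349]
contact_force: [1.4, 1.7, 0.3]
opening: 0.0561
grip_force: 0.0
```

```bash
cat >> h.py <<'E'
def to(x,y,z,yaw=None):
    s=monitor.observe(); Rt=rot(s['tool_rot']); d=Rt.T@(np.array([x,y,z])-s['tool_pos'])*100
    print('pos',s['tool_pos'].round(4),'rot',s['tool_rot'].round(3),'F',s['contact_force'].round(1),'open',s['opening'],'t',s['time'],'shift cm',d.round(2),'spin',None if yaw is None else np.degrees((s['tool_rot'][2]-yaw+np.pi)%(2*np.pi)-np.pi))
E
python3 -c "
from h import *
to(.514,.096,.345,1.942)"
```

```text
pos [0.2778 0.3825 0.3456] rot [3.141 0.    2.349] F [1.4 1.7 0.3] open 0.05608241547005524 t 0.65 shift cm [-36.98  -3.28   0.06] spin 23.29786113325322
```

Call:
send_rows(targets=[{"translation": [-4.6,-0.4,0],"spin": 8,"jaw": 0},{"translation": [-9.2,-0.8,0],"spin": 16,"jaw": 0},{"translation": [-13.8,-1.2,0],"spin": 23.3,"jaw": 0},{"translation": [-18.4,-1.6,0],"spin": 23.3,"jaw": 0},{"translation": [-23,-2,0],"spin": 23.3,"jaw": 0}])

```text
time: 1.15
tool_pos: [0.4261, 0.2048, 0.3455]
tool_rot: [-3.142, -0.0, 1.946]
contact_force: [0.7, 1.7, -0.6]
opening: 0.0161
grip_force: 0.0
```

```bash
python3 -c "
from h import *
to(.514,.096,.345,1.942)"
```

```text
pos [0.4261 0.2048 0.3455] rot [-3.142 -0.     1.946] F [ 0.7  1.7 -0.6] open 0.016104126083275182 t 1.15 shift cm [-13.34   4.19   0.04] spin 0.2328489528388666
```

Call:
send_rows(targets=[{"translation": [-4.5,1.4,0],"spin": 0.2,"jaw": 0},{"translation": [-9,2.8,0],"spin": 0.2,"jaw": 0},{"translation": [-13.3,4.2,0],"spin": 0.2,"jaw": 0},{"translation": [-13.3,4.2,0],"spin": 0.2,"jaw": 0},{"translation": [-13.3,4.2,0],"spin": 0.2,"jaw": 0}])

```text
time: 1.65
tool_pos: [0.5132, 0.0974, 0.3448]
tool_rot: [-3.14, -0.001, 1.941]
contact_force: [-0.6, -0.4, -0.1]
opening: 0.0005
grip_force: 0.0
```

```bash
python3 - <<'E'
from h import *
to(.514,.096,.22,1.942)
p,d,K,o,Rc=grab('wrist','w1'); P=cloud(d,K,o,Rc)
hsv=cv2.cvtColor(p,cv2.COLOR_RGB2HSV)
n=np.array([.4557,.1774,.8723]);n/=np.linalg.norm(n)
q=np.array([.6565,.1518,.0843])
h=(P-q)@n
ey=np.array([-.363,.932,0]); ex=np.cross(ey,n)
m=(abs(h)<.006)&(hsv[...,1]>110)&(P[...,2]>.08)
A=P[m]; print(m.sum(),'plane off',np.median(h[m]),'ex',np.percentile((A-q)@ex,[.5,99.5]),'ey',np.percentile((A-q)@ey,[.5,99.5]))
E
```

```text
pos [0.5132 0.0974 0.3448] rot [-3.140e+00 -1.000e-03  1.941e+00] F [-0.6 -0.4 -0.1] open 0.0004760464323267055 t 1.65 shift cm [-0.17  0.04 12.48] spin -0.0794446544005863
12503 plane off -0.00018517770862331966 ex [-0.18098094 -0.00309437] ey [-0.06765983  0.1067939 ]
```

View pics/w1.png

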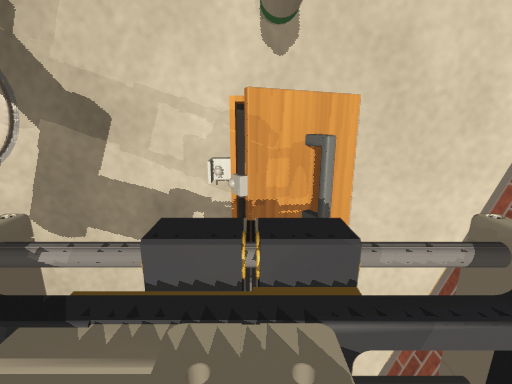

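The wrist view shows the lid's free edge at column ~245, the catch at (220,170), and the closed fingers at (250,250) just inside the edge. The lid plane and edge match the scene measurement to within 1 mm.

Call:
send_rows(targets=[{"translation": [0,0.5,4.5],"spin": 0,"jaw": 0},{"translation": [0,0.5,9],"spin": 0,"jaw": 0},{"translation": [0,0.5,13],"spin": 0,"jaw": 0},{"translation": [0,0.5,14.5],"spin": 0,"jaw": 0},{"translation": [0,0.5,15],"spin": 0,"jaw": 0}])

```text
time: 2.2
tool_pos: [0.516, 0.1013, 0.1939]
tool_rot: [-3.138, -0.002, 1.945]
contact_force: [0.5, -0.5, -1.2]
opening: 0.0003
grip_force: 0.0
```

Call:
send_rows(targets=[{"translation": [0,0,1],"spin": 0,"jaw": 0},{"translation": [0,0,2],"spin": 0,"jaw": 0},{"translation": [0,0,3],"spin": 0,"jaw": 0},{"translation": [0,0,4],"spin": 0,"jaw": 0},{"translation": [0,0,5],"spin": 0,"jaw": 0}])

```text
time: 2.7
tool_pos: [0.5179, 0.0999, 0.1449]
tool_rot: [3.141, 0.0, 1.943]
contact_force: [-0.4, 0.3, 0.6]
opening: 0.0003
grip_force: 0.3
```

Call:
send_rows(targets=[{"translation": [0,0,0.7],"spin": 0,"jaw": 0},{"translation": [0,0,1.4],"spin": 0,"jaw": 0},{"translation": [0,0,2.0],"spin": 0,"jaw": 0},{"translation": [0,0,2.4],"spin": 0,"jaw": 0},{"translation": [0,0,2.7],"spin": 0,"jaw": 0}])

```text
time: 3.2
tool_pos: [0.5178, 0.0999, 0.1182]
tool_rot: [-3.142, -0.0, 1.943]
contact_force: [-0.9, 0.4, 0.6]
opening: 0.0006
grip_force: 0.3
```

Call:
send_rows(targets=[{"translation": [0,0,0.2],"spin": 0,"jaw": 0},{"translation": [0,0,0.4],"spin": 0,"jaw": 0},{"translation": [0,0,0.6],"spin": 0,"jaw": 0},{"translation": [0,0,0.7],"spin": 0,"jaw": 0},{"translation": [0,0,0.8],"spin": 0,"jaw": 0}])

```text
time: 3.7
tool_pos: [0.5182, 0.1, 0.1118]
tool_rot: [3.14, 0.001, 1.943]
contact_force: [-1.8, -0.9, 1.2]
opening: 0.0005
grip_force: 0.5
```

Call:
send_rows(targets=[{"translation": [0,0,0.1],"spin": 0,"jaw": 0},{"translation": [0,0,0.2],"spin": 0,"jaw": 0},{"translation": [0,0,0.3],"spin": 0,"jaw": 0},{"translation": [0,0,0.4],"spin": 0,"jaw": 0},{"translation": [0,0,0.4],"spin": 0,"jaw": 0}])

```text
time: 4.2
tool_pos: [0.5177, 0.0999, 0.1061]
tool_rot: [-3.141, -0.0, 1.943]
contact_force: [-0.5, 0.3, 0.2]
opening: 0.0004
grip_force: 0.0
```

```bash
cat > lid.py <<'E'
from h import *
import sys
for n in('scene','side'):
    p,d,K,o,Rc=grab(n,n+sys.argv[1]); P=cloud(d,K,o,Rc); hsv=cv2.cvtColor(p,cv2.COLOR_RGB2HSV)
    kx=np.array([.932,.3625,0]);ky=np.array([-.3625,.932,0]); L=P-np.array([.568,.117,0])
    a,b=L@kx,L@ky
    m=(abs(a)<.095)&(abs(b)<.12)&(P[...,2]>.06)&(P[...,2]<.2)&(hsv[...,0]<14)&(hsv[...,1]>130)&(hsv[...,2]>90)
    m=cv2.erode(m.astype(np.uint8),np.ones((3,3)))>0
    A=np.c_[a[m],b[m],np.ones(m.sum())]; z=P[...,2][m]; w=np.ones(len(z),bool)
    for _ in range(5):
        c=np.linalg.lstsq(A[w],z[w],rcond=None)[0]; r=z-A@c; w=abs(r)<max(.003,2*np.median(abs(r)))
    print(n,m.sum(),w.sum(),'slope',c.round(4),'a',np.percentile(a[m][w],[1,99]),'b',np.percentile(b[m][w],[1,99]))
to(.568,.117,.1195,1.942)
E
python3 lid.py 1
```

```text
scene 1935 1803 slope [-0.0001  0.0023  0.0854] a [-0.07814159  0.08779121] b [-0.10436491  0.10505271]
side 1125 1086 slope [-0.0019 -0.0039  0.0857] a [-0.0838647   0.07904999] b [-0.10945606  0.07140091]
pos [0.5177 0.0999 0.1062] rot [-3.141 -0.     1.943] F [ 0.2 -0.4 -0. ] open 0.000529988753590733 t 4.3 shift cm [-0.24  5.3  -1.33] spin 0.04210642555735558
```

The lid is flat (slope ~0, upper face at 85.5 mm), so it has snapped shut. I'll lift off, open the gripper and re-measure the handle.

Call:
send_rows(targets=[{"translation": [0,0,-4],"spin": 0,"jaw": 0},{"translation": [0,0,-8],"spin": 0,"jaw": 0},{"translation": [0,0,-12],"spin": 0,"jaw": 1},{"translation": [-0.2,2.5,-14],"spin": 0,"jaw": 1},{"translation": [-0.2,5.3,-14],"spin": 0,"jaw": 1}])

```text
time: 4.8
tool_pos: [0.5698, 0.1174, 0.251]
tool_rot: [3.134, 0.002, 1.942]
contact_force: [0.5, 0.6, 0.4]
opening: 0.0199
grip_force: 0.0
```

```bash
cat > hd.py <<'E'
from h import *
import sys
for n in('scene','side','wrist'):
    p,d,K,o,Rc=grab(n,n+sys.argv[1]); P=cloud(d,K,o,Rc); hsv=cv2.cvtColor(p,cv2.COLOR_RGB2HSV)
    kx=np.array([.932,.3625,0]);ky=np.array([-.3625,.932,0]); L=P-np.array([.568,.117,0])
    a,b=L@kx,L@ky
    m=(abs(a)<.03)&(abs(b)<.075)&(P[...,2]>.12)&(P[...,2]<.135)
    Q=np.c_[a[m],b[m]]
    if len(Q)<20: print(n,'few',len(Q)); continue
    f=np.polyfit(Q[:,1],Q[:,0],1)
    print(n,m.sum(),'a',np.percentile(Q[:,0],[2,50,98]).round(4),'b',np.percentile(Q[:,1],[1,50,99]).round(4),'ztop',np.median(P[...,2][m]).round(4),'tilt',f.round(4))
to(.568,.117,.1195,1.942)
E
python3 hd.py 2; python3 lid.py 3
```

```text
scene 207 a [-0.0055  0.0039  0.0098] b [-0.0553  0.0001  0.0578] ztop 0.1247 tilt [0.0015 0.0034]
side 156 a [-0.0087 -0.0024  0.0052] b [-0.0594 -0.007   0.0532] ztop 0.1249 tilt [-0.0002 -0.0023]
wrist 1479 a [-0.0071 -0.0009  0.0061] b [-0.051   0.0049  0.0546] ztop 0.1254 tilt [ 0.     -0.0005]
pos [0.5685 0.1176 0.2459] rot [-3.141 -0.     1.943] F [-0.6  0.2 -0.8] open 0.03176986209137178 t 4.95 shift cm [-0.04 -0.06 12.64] spin 0.07301225972836706
scene 1890 1768 slope [0.001  0.0019 0.0853] a [-0.07706031  0.08689608] b [-0.10400462  0.10490898]
side 1738 1676 slope [ 0.0002 -0.0016  0.0857] a [-0.08614226  0.07795048] b [-0.1081906  0.095301 ]
pos [0.5671 0.1172 0.2456] rot [-3.140e+00 -1.000e-03  1.943e+00] F [ 0.4 -0.2 -0.2] open 0.03996442416819827 t 5.05 shift cm [-0.06  0.1  12.61] spin 0.05397628332558548
```

View pics/wrist2.png

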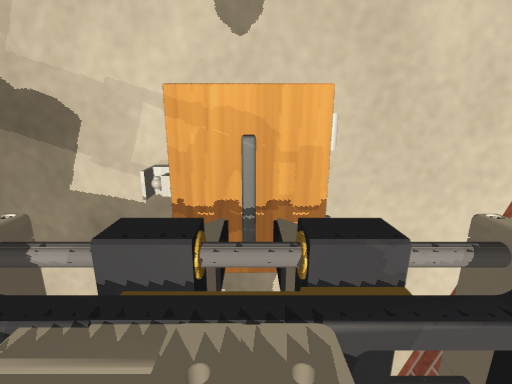

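The shut kit's handle bar is at column ~249, centred between the fingers. All three cameras put its centre within about 3 mm of (0.568, 0.117), with its top at 0.125 as expected. Next I open fully and descend.

Call:
send_rows(targets=[{"translation": [0,0,0],"spin": 0,"jaw": 1},{"translation": [0,0,1],"spin": 0,"jaw": 1},{"translation": [0,0,2],"spin": 0,"jaw": 1},{"translation": [0,0,3.5],"spin": 0,"jaw": 1},{"translation": [0,0,6],"spin": 0,"jaw": 1}])

```text
time: 5.55
tool_pos: [0.5682, 0.1172, 0.1863]
tool_rot: [3.14, 0.001, 1.943]
contact_force: [-0.3, -0.7, 0.7]
opening: 0.0798
grip_force: 0.0
```

```bash
python3 -c "
from h import *
to(.568,.117,.1195,1.942)"
```

```text
pos [0.5682 0.1172 0.1863] rot [3.140e+00 1.000e-03 1.943e+00] F [-0.3 -0.7  0.7] open 0.07979135427501646 t 5.55 shift cm [-0.01 -0.04  6.68] spin 0.03734904458524308
```

Call:
send_rows(targets=[{"translation": [0,0,2],"spin": 0,"jaw": 1},{"translation": [0,0,4],"spin": 0,"jaw": 1},{"translation": [0,0,5.7],"spin": 0,"jaw": 1},{"translation": [0,0,6.6],"spin": 0,"jaw": 1},{"translation": [0,0,6.6],"spin": 0,"jaw": 0.5}])

```text
time: 6.05
tool_pos: [0.5668, 0.1172, 0.1188]
tool_rot: [-3.138, -0.001, 1.943]
contact_force: [1.2, 0.4, 0.9]
opening: 0.0875
grip_force: 0.0
```

Call:
send_rows(targets=[{"translation": [0,0,0],"spin": 0,"jaw": 0.4},{"translation": [0,0,0],"spin": 0,"jaw": 0.3},{"translation": [0,0,0],"spin": 0,"jaw": 0.2},{"translation": [0,0,0],"spin": 0,"jaw": 0},{"translation": [0,0,0],"spin": 0,"jaw": 0}], force=50)

```text
time: 6.55
tool_pos: [0.5681, 0.1174, 0.1209]
tool_rot: [3.141, 0.0, 1.943]
contact_force: [0.1, -0.1, 0.4]
opening: 0.0485
grip_force: 0.0
```

Call:
send_rows(targets=[{"translation": [0,0,0],"spin": 0,"jaw": 0},{"translation": [0,0,0],"spin": 0,"jaw": 0},{"translation": [0,0,0],"spin": 0,"jaw": 0},{"translation": [0,0,0],"spin": 0,"jaw": 0},{"translation": [0,0,0],"spin": 0,"jaw": 0}], force=50)

```text
time: 7.05
tool_pos: [0.5681, 0.1174, 0.1206]
tool_rot: [3.141, 0.0, 1.943]
contact_force: [0.7, 0.7, -1.0]
opening: 0.0133
grip_force: 50.0
```

The grip is firm: 50 N at about 14 mm, which matches the bar. I lift gently.

Call:
send_rows(targets=[{"translation": [0,0,-0.2],"spin": 0,"jaw": 0},{"translation": [0,0,-0.5],"spin": 0,"jaw": 0},{"translation": [0,0,-0.9],"spin": 0,"jaw": 0},{"translation": [0,0,-1.4],"spin": 0,"jaw": 0},{"translation": [0,0,-2],"spin": 0,"jaw": 0}])

```text
time: 7.55
tool_pos: [0.5677, 0.1173, 0.1407]
tool_rot: [-3.141, -0.0, 1.943]
contact_force: [0.5, 0.0, -6.5]
opening: 0.0137
grip_force: 50.0
```

```bash
python3 -c "
from h import *
to(.568,.117,.27,1.942)
for n in ('side',): grab(n,n+'5')
p=cv2.imread('pics/side5.png')[90:290,130:350]; cv2.imwrite('pics/c5.png',cv2.resize(p,None,fx=2.5,fy=2.5))"
```

```text
pos [0.5677 0.1173 0.1407] rot [-3.141 -0.     1.943] F [ 0.5  0.  -6.5] open 0.013703287261171806 t 7.55 shift cm [-4.000e-02  1.000e-02 -1.293e+01] spin 0.04317439597745825
```

View pics/c5.png

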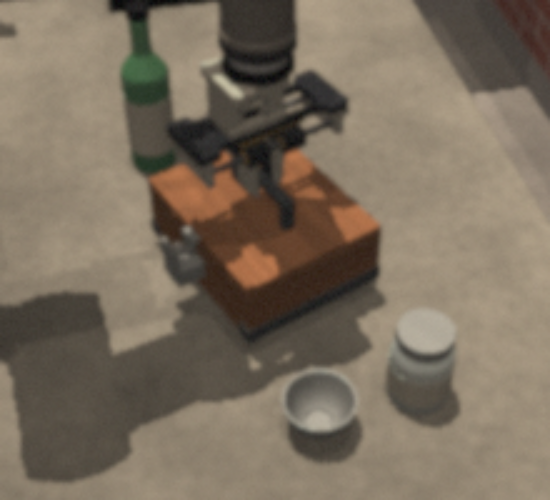

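The kit hangs level from the handle with its lid shut. The bottle at (150,110), jar at (425,360) and cup at (320,400) stand untouched. I continue lifting to about 15 cm.

Call:
send_rows(targets=[{"translation": [0,0,-0.6],"spin": 0,"jaw": 0},{"translation": [0,0,-1.6],"spin": 0,"jaw": 0},{"translation": [0,0,-2.8],"spin": 0,"jaw": 0},{"translation": [0,0,-4.1],"spin": 0,"jaw": 0},{"translation": [0,0,-5.4],"spin": 0,"jaw": 0}])

```text
time: 8.1
tool_pos: [0.5681, 0.1173, 0.1961]
tool_rot: [3.141, 0.0, 1.943]
contact_force: [0.4, 0.8, -7.2]
opening: 0.0133
grip_force: 50.0
```

Call:
send_rows(targets=[{"translation": [0,0,-1.3],"spin": 0,"jaw": 0},{"translation": [0,0,-2.6],"spin": 0,"jaw": 0},{"translation": [0,0,-3.9],"spin": 0,"jaw": 0},{"translation": [0,0,-5.2],"spin": 0,"jaw": 0},{"translation": [0,0,-6.4],"spin": 0,"jaw": 0}])

```text
time: 8.6
tool_pos: [0.5679, 0.1173, 0.2601]
tool_rot: [3.141, 0.0, 1.943]
contact_force: [-0.1, 0.8, -7.0]
opening: 0.0135
grip_force: 50.0
```

Call:
send_rows(targets=[{"translation": [0,0,-0.8],"spin": 0,"jaw": 0},{"translation": [0,0,-1.3],"spin": 0,"jaw": 0},{"translation": [0,0,-1.6],"spin": 0,"jaw": 0},{"translation": [0,0,-1.7],"spin": 0,"jaw": 0},{"translation": [0,0,-1.7],"spin": 0,"jaw": 0}])

```text
time: 9.1
tool_pos: [0.5678, 0.1173, 0.2752]
tool_rot: [-3.141, -0.0, 1.943]
contact_force: [1.1, -0.5, -6.8]
opening: 0.0138
grip_force: 50.0
```

Call:
send_rows(targets=[{"translation": [0,0,0],"spin": 0,"jaw": 0},{"translation": [0,0,0],"spin": 0,"jaw": 0},{"translation": [0,0,0],"spin": 0,"jaw": 0},{"translation": [0,0,0],"spin": 0,"jaw": 0},{"translation": [0,0,0],"spin": 0,"jaw": 0}])

```text
time: 9.6
tool_pos: [0.5679, 0.1173, 0.2755]
tool_rot: [3.142, -0.0, 1.943]
contact_force: [0.5, -0.4, -6.8]
opening: 0.0136
grip_force: 50.0
```

```bash
python3 - <<'E'
from h import *
to(.568,.117,.27,1.942)
kx=np.array([.932,.3625,0]);ky=np.array([-.3625,.932,0])
for n in('scene','side'):
    p,d,K,o,Rc=grab(n,n+'6'); P=cloud(d,K,o,Rc); hsv=cv2.cvtColor(p,cv2.COLOR_RGB2HSV)
    L=P-np.array([.568,.117,0]); a,b=L@kx,L@ky
    kit=(abs(a)<.12)&(abs(b)<.13)&(P[...,2]>.05)&(P[...,2]<.3)&(hsv[...,0]<14)&(hsv[...,1]>130)
    print('lowest kit z',np.percentile(P[...,2][kit],1))
    m=kit&(P[...,2]>.2)&(hsv[...,2]>60); m=cv2.erode(m.astype(np.uint8),np.ones((3,3)))>0
    A=np.c_[a[m],b[m],np.ones(m.sum())]; z=P[...,2][m]; w=abs(z-np.median(z))<.012
    for _ in range(5):
        c=np.linalg.lstsq(A[w],z[w],rcond=None)[0]; w=abs(z-A@c)<.004
    print(n,m.sum(),w.sum(),'slopes',c.round(4))
s=[cv2.imread(f'pics/{n}6.png')[60:300,120:420] for n in('scene','side')]
cv2.imwrite('pics/f.png',cv2.resize(np.hstack(s),(800,320)))
E
```

```text
pos [0.5679 0.1173 0.2755] rot [ 3.142 -0.     1.943] F [ 0.5 -0.4 -6.8] open 0.013567754456977867 t 9.6 shift cm [-0.03 -0.    0.55] spin 0.04449067056961626
lowest kit z 0.15982260017690203
scene 3311 3300 slopes [0.0027 0.0024 0.2401]
lowest kit z 0.18073756998900295
side 1899 1885 slopes [0.0015 0.0008 0.2406]
```

View pics/f.png

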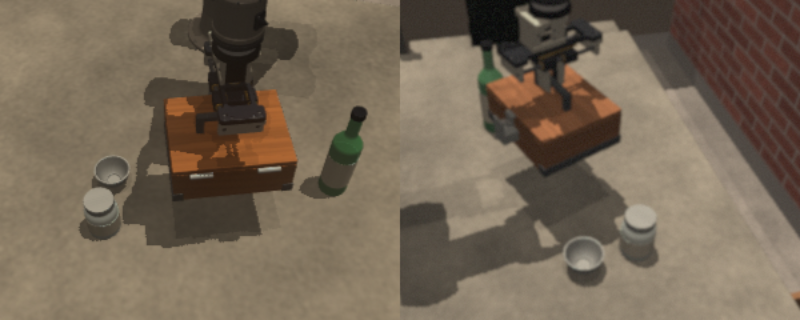

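The kit is held level (slopes under 0.003) and shut, with its underside about 155 mm up. The bottle, jar and cup are all still standing in place.

```bash
python3 -c "
from cell import job
print(job.hand_in())"
```

```text
the job is handed in; nothing more can be done
None
```

I pressed the lid shut until the catch snapped, and the kit is now held level and still by its handle, about 15 cm clear of the bench, with the bottle, jar and cup still standing in place; the job is handed in.

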